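Drive a jar's stopper home with the sprung striker

TASK

Seal the jar lying in the stopper driver: draw the striker back by its upright handle until its sear catches, without forcing it hard against the rubber buffer at the back, and let go so that it stays cocked by itself. Then press the round trip pad down with the fingers so that the striker fires and drives the stopper fully home against the jar's rim. Only the cocked striker's blow may drive the stopper, and the other things on the counter are to be left where they are.

Things in the scene. Friction and masses are not known exactly. Their poses are not given: they have to be found in the camera images.
- stand: The stopper driver, fixed to the counter: dark board 310 x 150 x 18 mm; origin at the centre of its underside, x from the housing to the jar, y to the trip pad's side, z up. On it an aluminium striker housing (x -155 to 0, y +-28, top 83 mm high, slot along its top) and a white jar 60 mm across lying in a cradle (x 27 to 132), mouth to the housing, axis 58 mm high. Place and yaw vary.
- handle (a point): Middle of the handle's free part: an upright steel post 16 mm across, standing out of the housing's slot from 83 to 128 mm above the counter; this point is 108 mm up on the post's axis and moves with the striker. Drawn along the stand's -x. Nothing else stands over the housing's top.
- striker (a joint): Striker drawn back (m), 0 at rest; spring 400 N/m towards 0. The sear catches somewhere from 0.023 to 0.041 (9 to 17 N): it differs each time, unseen. Just before, the sear's ramp is felt as a bump of 2 to 5 N that goes again. Caught, it stays back and the pull is gone once eased forward a few mm (9 in a soft grip); let go uncaught, it fires. Fired, it overshoots to -0.008, hits the stopper, springs back to 0.
- buffer (a joint): How far the drawn striker has pressed the rubber buffer hidden in the housing (m): 0 untouched. It is met about 1.5 mm after the catch and adds 1500 N/m to the pull. More than 0.005 (7.5 N above the spring's pull) counts as forcing it.
- pad (a point): Centre of the top face of the trip pad: a steel disc 28 mm across, 6 mm thick, on a thin stem beside the housing, 78 mm above the counter when up, at (-20, 58) mm in the stand's frame. Pressed straight down it lowers the sear.
- trip (a joint): How far the trip pad (and sear) is down (m): 0 up, 0.009 at its stop; it springs back. The cocked striker is freed at about 0.004 to 0.006, with 4 to 8 N. It also dips by itself while the collar passes during the draw.
- stopper_face (a point): Centre of the outer face of the wooden stopper's head (44 mm across, 10 mm thick), which looks towards the striker (stand's -x), 58 mm above the counter.
- stopper (a joint): How far the stopper is driven in (m): 0 at the start, its head standing 6 mm off the jar's rim; 0.006 fully home against the rim.
- spare_stopper: Bystander: spare cork, cylinder 34 mm across, 22 mm high, standing on the driver's board; origin at the centre of its underside.
- spice_jar: Bystander: white jar 56 mm across, 85 mm high, wooden cap, beside the driver; origin at the centre of its underside.
- mug: Bystander: blue mug 80 mm across, 90 mm high, beside the driver; origin at the centre of its underside.
- spoon: Bystander: wooden spoon 180 mm long, lying beside the driver; origin at the centre of its underside.
- soap: Bystander: clear soap bottle 64 mm across, 190 mm high; origin at the centre of its underside.
- bowl: Bystander: steel bowl 130 mm across, 60 mm high; origin at the centre of its underside.
- brush: Bystander: dish brush 200 mm long, lying; origin at the centre of its underside.

How it is judged:
By the outcome, as a careful person would: the job done as asked, in the order asked, and still so for the second after the job is handed in, with the robot touching nothing.
It also fails if it takes over 59 s, if anything falls off the work surface, if the arm or the gripper's body presses on something with over 40 N, if the wrist force passes 120 N, or if a joint passes its speed limit or range.

ROBOT

A 6-joint arm with a two-finger parallel gripper is mounted at the origin on the work surface. World frame = base frame: x ahead of the robot, y to its left, z up, the work surface at z = 0. Lengths are in mm, angles in rad, forces in N, time in s.
With the tool pointing down it reaches from about 300 to 875 mm from the base axis. Payload 4.2 kg.
Tool frame: the origin (TCP) lies at the very end of the fingers, on their centre line; the grasp point (between the pads) lies 19 mm behind it (arm.grip_point_offset is the distance from the TCP to the grasp point, in mm); z points along the fingers, y is the direction in which the jaws open and shut (so a half turn about z gives the same grasp; the last joint's range is limited). The gripper opens to 85 mm and grips with 20 to 120 N. Pads are 22 mm wide; open, the fingers measure 114 mm over their backs; the gripper's body (76 mm by 85 mm) begins 54 mm behind the grasp point. The pads swing forward as they close: fully open they stand 13 mm farther back than shut.
Start: joints at [-1.259, 0.32, 1.565, -0, 1.257, -0.02], TCP at [187.307, -543.652, 231.338] pointing down, gripper open.
Joint ranges: [-3.11, 3.11], [-0.84, 2.01], [0.21, 2.61], [-1.34, 4.49], [0.05, 2.63], [-2.56, 2.56]. Speed limits (rad/s): [2.57, 2.57, 3.14, 3.14, 3.14, 3.14].

INTERFACE

Orientations are given as a unit quaternion [w, x, y, z].
In Python, from rig import arm gives the robot as it stands.
- The arm moves only by the tool step_arm, never from a script. Its argument "moves" is a list of rows, each a list of 2 entries, a list of its own where there are three numbers: the shift along the tool's x, y, z in mm, then the turn about the tool's z in degrees. In form: [[[tx, ty, tz], turn], ...]. A call has 1 to 12 rows; each row shifts and turns the commanded pose from where the row before left it, along the tool's axes as they then stand; what a row does not reach is not made up. A row lasts 1/10 s, in which the tool goes at most 50 mm and 8.59 degrees, less where a joint would pass 70% of its speed; a pose out of reach is approached as far as the arm can. A call is refused whole if a number of a shift passes 50 or a number of a turn 8.59, either way. A call with a gripper value outside its range is refused whole. "fingers" is the finger opening in mm, from 0 to 85.4, set as the call begins (left out, the last holds). The fingers move at their own pace and stop on an object; the grip force is fixed at half the most. Time passes only in rows, so rows that do not move let the fingers close. It gives the time, the measured TCP pose, the force and the opening at its end, in the units of the state.
- arm.get_obs(): the state, without advancing time (a new reading comes with each control period).
- arm.snapshot(name): name is "scene" or "top" or "wrist"; returns a dict with "image" (384x512x3 uint8, red, green, blue), "depth" (384x512 float32, mm along the optical axis (not along the pixel's ray), 0 where there is no reading), "fx", "fy", "cx", "cy" (pixels), "R" (3x3) and "t" (3): a world point X has camera coordinates R X + t; the wrist camera has in their place "tool_from_camera" (4x4, takes a point from camera to tool coordinates, whose origin is the TCP and whose axes are the flange's). Camera axes: x right, y down, z forward; pixel columns grow to the right and rows downward; lengths in mm; the calibration is good to about 2 mm. A picture is of the moment at which its call begins: read the wrist's pose just before it.
- arm.close_job(): hands the job in, once; it reports no verdict.
Trained networks look in the newest picture that a camera, given by its name, has taken for a name from the list of things; names that differ only in an ending like _2 or _b are one class to them, and where a whole thing is asked for, a point or a joint stands for the part that bears it (a point fixed in the world has none). Each returns a list of dicts, best first, with "p" (0 to 1); they miss things now and then, are a little off and sometimes report something else, mostly with a low value. They report only what shows in the picture. A call takes as long as a camera call.
- arm.spot_in(camera, thing): "bbox" ([left, top, width, height] as shares, 0 to 1, of the picture: columns of its width, rows of its height, round what is visible of it).
- arm.spot_point(camera, thing): "centre" ([column, row] as shares, 0 to 1, of the picture: columns of its width, rows of its height: a listed point, or the origin of a listed thing).
The state is a dict: "clock": time; "qpos": joint angles; "dq": joint speeds; "joint_torque": joint torques, N m; "tool_pos": TCP position; "orientation": TCP orientation; "wrist_force": force on the tool from outside, world axes, zero at the start; "torque": the same for the moment, N m; "opening": finger opening in mm.
Only numpy, scipy, OpenCV 4.12 (cv2) and the standard library are available. Lean on these libraries where they do the work, as an engineer would, in place of code of your own. Each camera call takes 0.05 s, during which the arm holds its last target.

## Working session

There is one attempt and no reset: what is moved stays moved. The work goes in short steps, Python scripts to look and compute and a tool call to move; the robot and the scene stay as the last step left them, time stands still between calls to the robot, and variables do not carry over. Pictures are saved under pics/ and viewed, and the job is handed in when it is done.

Besides the shell and the picture viewer there is one more tool, called after "Request:" as name(argument=value, ...), one argument or row to a line, values as JSON. step_arm: Moves the arm, as the interface text tells. Its arguments: {"type":"object","properties":{"moves":{"type":"array","items":{"type":"array"}},"fingers":{"type":"number"}},"required":["moves"]}

```bash
ls; mkdir -p pics
cat > h.py <<'E'
import numpy as np, cv2, sys
from rig import arm
def save(s,n): cv2.imwrite(f'pics/{n}.png',cv2.cvtColor(s['image'],cv2.COLOR_RGB2BGR))
def unproj(s,u,v,d):
    c=np.array([(u-s['cx'])/s['fx']*d,(v-s['cy'])/s['fy']*d,d]); return s['R'].T@(c-s['t'])
def unz(s,u,v,z):
    o=-s['R'].T@s['t']; r=s['R'].T@np.array([(u-s['cx'])/s['fx'],(v-s['cy'])/s['fy'],1.]); return o+r*(z-o[2])/r[2]
E
python3 - <<'E'
from h import *
o=arm.get_obs(); print({k:np.round(v,3).tolist() for k,v in o.items()}, arm.grip_point_offset)
H={'handle':108,'pad':78,'stopper_face':58,'stand':0}
for c in ['top','scene']:
    s=arm.snapshot(c); save(s,c+'0')
    for t,z in H.items():
        for r in arm.spot_point(c,t)[:2]:
            u,v=r['centre'][0]*512,r['centre'][1]*384
            d=s['depth'][int(v),int(u)]
            print(c,t,round(r['p'],2),round(u,1),round(v,1),'planez',unz(s,u,v,z).round(1),'depth',unproj(s,u,v,d).round(1))
E
```

```text
pics
{'clock': 0.0, 'qpos': [-1.259, 0.32, 1.566, -0.0, 1.257, -0.02], 'dq': [0.0, -0.002, 0.001, 0.001, 0.001, 0.0], 'joint_torque': [-0.003, -41.554, -23.416, -0.0, 0.008, -0.0], 'tool_pos': [187.152, -543.17, 230.479], 'orientation': [-0.001, 0.986, 0.165, -0.0], 'wrist_force': [-0.782, 0.25, -0.106], 'torque': [0.019, 0.061, 0.025], 'opening': 85.389} 18.700000000000003
top handle 0.54 251.3 205.6 planez [525.6   9.3 108. ] depth [523.5   9.1 127.4]
top pad 0.64 234.0 201.3 planez [542.6  66.   78. ] depth [548.8  69.1  26.7]
top stopper_face 0.48 251.9 191.1 planez [579.3   8.4  58. ] depth [576.6   8.2  76.4]
top stand 0.72 252.1 195.5 planez [572.6   8.3   0. ] depth [562.1   7.4  76.5]
scene pad 0.21 271.4 181.7 planez [546.8 -27.5  78. ] depth [506.  -83.3  -2.3]
scene stopper_face 0.51 270.1 198.4 planez [583.7  19.1  58. ] depth [588.1  25.2  67.4]
scene stand 0.78 272.1 204.5 planez [566.4   9.    0. ] depth [574.6  20.1  18. ]
scene stand 0.47 284.7 199.5 planez [514.8  15.1   0. ] depth [554.3  63.4  78.6]
```

View pics/top0.png

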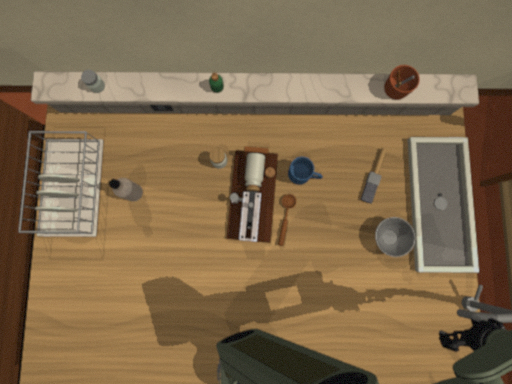

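View pics/scene0.png

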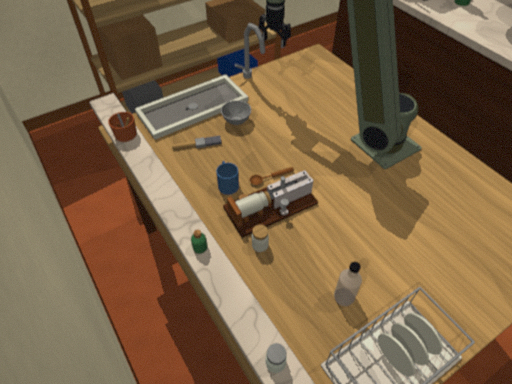

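Top picture: the driver is at about (253,197), with the housing and handle at (251,206), the trip pad at (234,198), the cork at (270,172) and the jar pointing up the image, which is world +x. Next I'll bring the wrist camera over it.

```bash
cat >> h.py <<'E'
from scipy.spatial.transform import Rotation as Ro
def Rt(q): return Ro.from_quat([q[1],q[2],q[3],q[0]]).as_matrix()
def plan(p1,yawy,n,p0=None,yaw0=None):
    """target TCP p1, tool-y heading yawy deg"""
    o=arm.get_obs(); R=Rt(o['orientation']); p0=o['tool_pos'] if p0 is None else p0
    a=np.degrees(np.arctan2(R[1,1],R[0,1])) if yaw0 is None else yaw0
    print('pos',np.round(p0,1),'tooly',round(a,2),'tilt',np.round(R[:,2],3))
    d=-((yawy-a+180)%360-180)/n; step=(np.array(p1)-p0)/n
    rows=[]
    for i in range(n):
        th=np.radians(a-d*i); y=np.array([np.cos(th),np.sin(th),0]); z=np.array([0,0,-1.]); x=np.cross(y,z)
        rows.append([[round(float(step@x)),round(float(step@y)),round(float(step@z))],round(d,1)])
    print(rows)
E
python3 - <<'E'
from h import *
plan([470,10,300],0,14)
E
```

```text
pos [ 187.3 -543.6  231.3] tooly -70.99 tilt [ 0. -0. -1.]
[[[32, -31, -5], np.float64(-5.1)], [[35, -28, -5], np.float64(-5.1)], [[37, -25, -5], np.float64(-5.1)], [[39, -21, -5], np.float64(-5.1)], [[41, -18, -5], np.float64(-5.1)], [[42, -14, -5], np.float64(-5.1)], [[43, -10, -5], np.float64(-5.1)], [[44, -7, -5], np.float64(-5.1)], [[44, -3, -5], np.float64(-5.1)], [[44, 1, -5], np.float64(-5.1)], [[44, 5, -5], np.float64(-5.1)], [[43, 9, -5], np.float64(-5.1)], [[42, 13, -5], np.float64(-5.1)], [[41, 17, -5], np.float64(-5.1)]]
```

Request:
step_arm(
  moves=[
    [[32,-31,-5],-5.1],
    [[35,-28,-5],-5.1],
    [[37,-25,-5],-5.1],
    [[39,-21,-5],-5.1],
    [[41,-18,-5],-5.1],
    [[42,-14,-5],-5.1],
    [[43,-10,-5],-5.1],
    [[44,-7,-5],-5.1],
    [[44,-3,-5],-5.1],
    [[44,1,-5],-5.1],
    [[44,5,-5],-5.1],
    [[43,9,-5],-5.1],
  ],
)

```text
clock: 1.7
tool_pos: [427.8, -66.7, 291.8]
orientation: [0.0, 0.764, 0.646, 0.0]
wrist_force: [1.2, -1.3, 0.2]
opening: 85.4
```

Request:
step_arm(
  moves=[
    [[42,13,-5],-5.1],
    [[41,17,-5],-5.1],
    [[0,0,0],0],
    [[0,0,0],0],
  ],
)

```text
clock: 2.1
tool_pos: [467.6, 10.8, 301.2]
orientation: [0.0, 0.704, 0.71, -0.0]
wrist_force: [-0.5, -0.4, -0.0]
opening: 85.3
```

```bash
cat >> h.py <<'E'
def wsnap(n):
    o=arm.get_obs(); s=arm.snapshot('wrist'); T=np.eye(4); T[:3,:3]=Rt(o['orientation']); T[:3,3]=o['tool_pos']
    W=T@np.array(s['tool_from_camera']); Wi=np.linalg.inv(W); s['R']=Wi[:3,:3]; s['t']=Wi[:3,3]; save(s,n)
    np.savez(f'pics/{n}.npz',**{k:s[k] for k in ['image','depth','R','t','fx','fy','cx','cy']})
    print('pos',np.round(o['tool_pos'],1),'f',np.round(o['wrist_force'],2),'t',o['clock']); return s
H={'handle':108,'pad':78,'stopper_face':58,'stand':0}
def spots(c,s):
    for t,z in H.items():
        for r in arm.spot_point(c,t)[:2]:
            u,v=r['centre'][0]*512,r['centre'][1]*384
            d=s['depth'][min(int(v),383),min(int(u),511)]
            print(c,t,round(r['p'],2),round(u,1),round(v,1),'planez',unz(s,u,v,z).round(1),'depth',unproj(s,u,v,d).round(1))
E
python3 - <<'E'
from h import *
s=wsnap('w1'); spots('wrist',s)
E
```

```text
pos [467.6  10.8 301.2] f [-0.47 -0.43 -0.01] t 2.1
wrist handle 0.68 317.9 174.7 planez [530.7   8.5 108. ] depth [526.9  12.6 128.1]
wrist pad 0.83 341.5 116.8 planez [558.1  66.1  78. ] depth [558.   66.1  78.4]
wrist stopper_face 0.7 358.0 171.4 planez [587.4   2.8  58. ] depth [585.2   4.1  65. ]
wrist stand 0.68 334.0 158.0 planez [571.4   9.7   0. ] depth [552.   22.2  82.7]
```

View pics/w1.png

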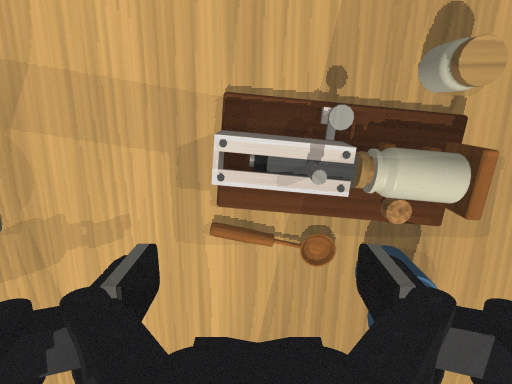

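The wrist picture shows the handle's top at (319,177), the pad at (341,117) and the housing top from (215,133) to (355,195), with nothing in the way. I'll measure from depth.

```bash
cat >> h.py <<'E'
def cloud(s):
    v,u=np.mgrid[0:384,0:512]; d=s['depth']
    c=np.stack([(u-s['cx'])/s['fx']*d,(v-s['cy'])/s['fy']*d,d],-1); P=(c-s['t'])@s['R']; P[d==0]=np.nan; return P
def meas(s):
    P=cloud(s); X,Y,Z=P[...,0],P[...,1],P[...,2]
    m=(abs(Z-83)<2.5)&(X>380)&(X<575)&(Y>-60)&(Y<80)
    n,l,st,ce=cv2.connectedComponentsWithStats(m.astype(np.uint8)); k=1+np.argmax(st[1:,4]); mm=l==k
    r=cv2.minAreaRect(P[mm][:,:2].astype(np.float32)); print('housing',r,Z[mm].mean())
    m=(abs(Z-128)<4)&(X>400)&(X<600)&(abs(Y)<60); q=P[m]; print('handle',len(q),q.mean(0).round(1),q.min(0).round(1),q.max(0).round(1))
    m=(abs(Z-78)<2.5)&(X>500)&(X<600)&(Y>48)&(Y<95); q=P[m]; print('pad',len(q),q.mean(0).round(1),q.min(0).round(1),q.max(0).round(1))
E
python3 - <<'E'
from h import *
s=dict(np.load('pics/w1.npz')); meas(s)
E
```

```text
housing ((496.0024719238281, 13.162939071655273), (56.31496047973633, 155.117919921875), 85.23823547363281) 82.4495964525435
handle 196 [527.9  11.  127.2] [520.4   3.1 124.3] [535.2  17.9 129.4]
pad 515 [557.8  66.4  77.4] [544.7  53.1  75.6] [571.1  79.5  79.7]
```

Run:
```python
from h import *
plan([528,10.6,180],-4.76,5)
```

```text
pos [467.1   9.1 301.3] tooly 0.28 tilt [-0. -0. -1.]
[[[0, 12, 24], np.float64(1.0)], [[0, 12, 24], np.float64(1.0)], [[1, 12, 24], np.float64(1.0)], [[1, 12, 24], np.float64(1.0)], [[1, 12, 24], np.float64(1.0)]]
```

Request:
step_arm(
  moves=[
    [[0,12,24],1],
    [[0,12,24],1],
    [[1,12,24],1],
    [[1,12,24],1],
    [[1,12,24],1],
    [[0,0,0],0],
    [[0,0,0],0],
  ],
  fingers=50,
)

```text
clock: 3.05
tool_pos: [527.3, 10.8, 181.5]
orientation: [-0.0, 0.735, 0.678, -0.0]
wrist_force: [0.1, 0.0, 0.1]
opening: 50.0
```

Run:
```python
from h import *
s=wsnap('w2'); 
try: meas(s)
except Exception as e: print(e)
plan([528,10.6,92],-4.76,4)
```

```text
pos [527.3  10.8 181.5] f [0.05 0.03 0.13] t 3.05
housing ((495.8017578125, 13.082517623901367), (56.71236038208008, 155.39695739746094), 85.23328399658203) 82.40432961522663
handle 468 [528.4  11.2 127.1] [520.5   3.  124. ] [535.8  18.4 129.1]
pad 1126 [557.9  66.3  77.3] [544.3  52.6  75.5] [571.4  79.7  79.2]
pos [527.7  11.  182.4] tooly -4.63 tilt [ 0.001 -0.    -1.   ]
[[[0, 0, 23], np.float64(0.0)], [[0, 0, 23], np.float64(0.0)], [[0, 0, 23], np.float64(0.0)], [[0, 0, 23], np.float64(0.0)]]
```

View pics/w2.png

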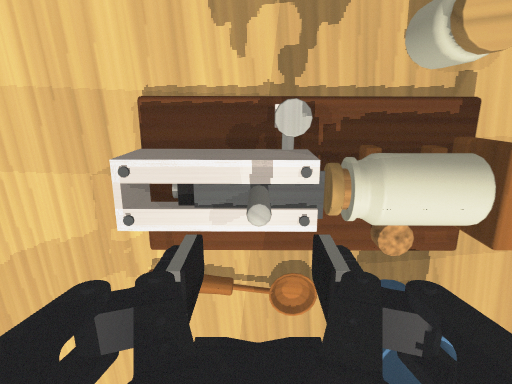

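The handle's top, at (259,213), sits midway between the jaws. I'll descend.

Request:
step_arm(
  moves=[
    [[0,0,25],0],
    [[0,0,25],0],
    [[0,0,22],0],
    [[0,0,18],0],
    [[0,0,0],0],
    [[0,0,0],0],
  ],
)

```text
clock: 3.7
tool_pos: [528.3, 11.4, 92.8]
orientation: [0.001, 0.735, 0.678, 0.001]
wrist_force: [0.3, -0.2, 0.3]
opening: 49.8
```

Request:
step_arm(
  moves=[
    [[0,0,0],0],
    [[0,0,0],0],
    [[0,0,0],0],
    [[0,0,0],0],
    [[0,0,0],0],
    [[0,0,0],0],
  ],
  fingers=12,
)

```text
clock: 4.3
tool_pos: [528.5, 11.5, 92.7]
orientation: [0.001, 0.735, 0.678, 0.001]
wrist_force: [-1.0, 0.8, 6.7]
opening: 14.0
```

Run:
```python
from h import *
s=wsnap('w3'); print(arm.get_obs()['opening'])
```

```text
pos [528.5  11.5  92.7] f [-1.02  0.84  6.72] t 4.3
14.481222034251164
```

View pics/w3.png

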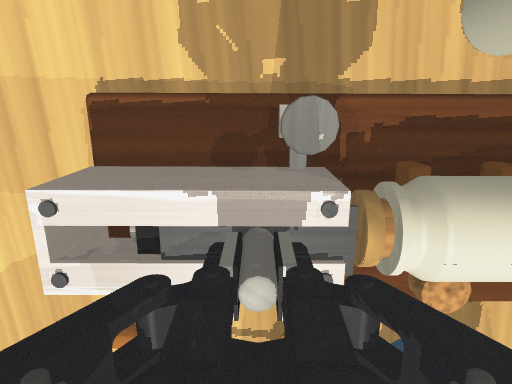

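The post is between the pads at (258,270). I'll start drawing.

Request:
step_arm(
  moves=[
    [[0,-2,0],0],
    [[0,-3,0],0],
    [[0,-3,0],0],
    [[0,-2,0],0],
    [[0,0,0],0],
    [[0,0,0],0],
  ],
)

```text
clock: 4.95
tool_pos: [519.7, 12.2, 92.7]
orientation: [0.002, 0.735, 0.678, 0.002]
wrist_force: [2.4, -0.8, 6.1]
opening: 14.4
```

Request:
step_arm(
  moves=[
    [[0,-3,0],0],
    [[0,-3,0],0],
    [[0,-2,0],0],
    [[0,0,0],0],
    [[0,0,0],0],
  ],
)

```text
clock: 5.45
tool_pos: [513.6, 12.8, 92.7]
orientation: [0.003, 0.735, 0.678, 0.003]
wrist_force: [7.3, -1.6, 2.7]
opening: 14.7
```

Request:
step_arm(
  moves=[
    [[0,-1,0],0],
    [[0,-1,0],0],
    [[0,0,0],0],
    [[0,0,0],0],
  ],
)

```text
clock: 5.85
tool_pos: [512.4, 12.9, 92.7]
orientation: [0.004, 0.735, 0.678, 0.004]
wrist_force: [9.6, -0.5, 1.9]
opening: 14.8
```

Request:
step_arm(
  moves=[
    [[0,0,0],0],
    [[0,0,0],0],
    [[0,0,0],0],
  ],
)

```text
clock: 6.15
tool_pos: [512.4, 12.8, 92.7]
orientation: [0.004, 0.735, 0.678, 0.004]
wrist_force: [10.1, -1.3, 1.6]
opening: 14.5
```

```bash
cat >> h.py <<'E'
def post(s):
    P=cloud(s); X,Y,Z=P[...,0],P[...,1],P[...,2]
    m=(Z>123)&(Z<131)&(abs(X-515)<45)&(abs(Y-12)<12)
    n,l,st,ce=cv2.connectedComponentsWithStats(m.astype(np.uint8))
    for k in range(1,n):
        if st[k,4]>80:
            q=P[l==k]; print('comp',st[k].tolist(),q.mean(0).round(1),np.round((q.max(0)+q.min(0))/2,1))
E
python3 - <<'E'
from h import *
s=dict(np.load('pics/w3.npz')); post(s)
s=wsnap('w4');post(s)
E
```

```text
comp [219, 257, 78, 64, 2355] [529.2  13.4 127.4] [529.8  12.1 127. ]
pos [512.4  12.8  92.7] f [10.09 -1.32  1.64] t 6.15
comp [228, 257, 71, 64, 2211] [513.6  14.1 127.5] [515.1  12.7 127. ]
```

View pics/w4.png

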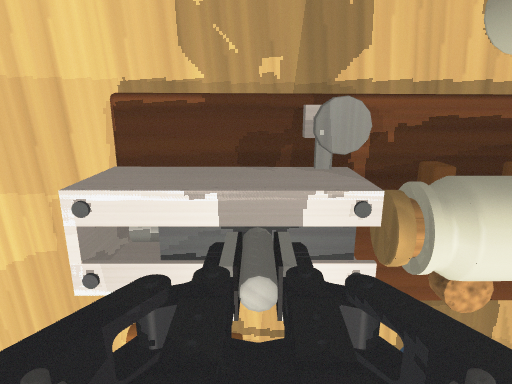

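Request:
step_arm(
  moves=[
    [[0,-1,0],0],
    [[0,-1,0],0],
    [[0,-1,0],0],
    [[0,0,0],0],
    [[0,0,0],0],
  ],
)

```text
clock: 6.7
tool_pos: [510.0, 13.1, 92.7]
orientation: [0.004, 0.735, 0.678, 0.004]
wrist_force: [10.4, -1.7, -0.8]
opening: 14.5
```

Request:
step_arm(
  moves=[
    [[0,-1,0],0],
    [[0,-1,0],0],
    [[0,-1,0],0],
    [[0,0,0],0],
    [[0,0,0],0],
  ],
)

```text
clock: 7.2
tool_pos: [506.7, 13.3, 92.7]
orientation: [0.004, 0.735, 0.678, 0.004]
wrist_force: [10.5, -1.3, -0.3]
opening: 14.5
```

Request:
step_arm(
  moves=[
    [[0,-1,0],0],
    [[0,0,0],0],
    [[0,0,0],0],
  ],
)

```text
clock: 7.5
tool_pos: [505.7, 13.4, 92.7]
orientation: [0.004, 0.735, 0.678, 0.004]
wrist_force: [10.2, -1.3, -0.9]
opening: 14.5
```

Request:
step_arm(
  moves=[
    [[0,-1,0],0],
    [[0,0,0],0],
    [[0,0,0],0],
  ],
)

```text
clock: 7.8
tool_pos: [504.9, 13.5, 92.7]
orientation: [0.004, 0.735, 0.678, 0.004]
wrist_force: [10.1, -1.8, -0.7]
opening: 14.3
```

Request:
step_arm(
  moves=[
    [[0,-1,0],0],
    [[0,0,0],0],
    [[0,0,0],0],
  ],
)

```text
clock: 8.1
tool_pos: [504.0, 13.6, 92.7]
orientation: [0.004, 0.735, 0.678, 0.004]
wrist_force: [10.8, -1.0, -0.2]
opening: 14.2
```

Request:
step_arm(
  moves=[
    [[0,-1,0],0],
    [[0,0,0],0],
    [[0,0,0],0],
  ],
)

```text
clock: 8.4
tool_pos: [503.1, 13.6, 92.7]
orientation: [0.004, 0.735, 0.678, 0.004]
wrist_force: [11.7, -1.1, -0.0]
opening: 14.5
```

Request:
step_arm(
  moves=[
    [[0,-1,0],0],
    [[0,0,0],0],
    [[0,0,0],0],
  ],
)

```text
clock: 8.7
tool_pos: [502.2, 13.7, 92.7]
orientation: [0.004, 0.735, 0.678, 0.004]
wrist_force: [11.0, -1.1, -0.6]
opening: 14.8
```

Request:
step_arm(
  moves=[
    [[0,-1,0],0],
    [[0,0,0],0],
    [[0,0,0],0],
  ],
)

```text
clock: 9.0
tool_pos: [501.4, 13.8, 92.8]
orientation: [0.004, 0.735, 0.678, 0.004]
wrist_force: [11.3, -1.4, -0.6]
opening: 14.7
```

Request:
step_arm(
  moves=[
    [[0,-1,0],0],
    [[0,0,0],0],
    [[0,0,0],0],
  ],
)

```text
clock: 9.3
tool_pos: [500.5, 13.9, 92.7]
orientation: [0.004, 0.735, 0.678, 0.004]
wrist_force: [12.1, -2.0, -1.7]
opening: 14.0
```

Request:
step_arm(
  moves=[
    [[0,-1,0],0],
    [[0,0,0],0],
    [[0,0,0],0],
  ],
)

```text
clock: 9.6
tool_pos: [499.6, 13.9, 92.7]
orientation: [0.005, 0.735, 0.678, 0.005]
wrist_force: [12.9, -1.6, -2.5]
opening: 14.7
```

Request:
step_arm(
  moves=[
    [[0,-1,0],0],
    [[0,0,0],0],
    [[0,0,0],0],
  ],
)

```text
clock: 9.9
tool_pos: [498.8, 14.0, 92.7]
orientation: [0.005, 0.735, 0.678, 0.005]
wrist_force: [14.0, -1.1, -2.0]
opening: 14.6
```

Request:
step_arm(
  moves=[
    [[0,-1,0],0],
    [[0,0,0],0],
    [[0,0,0],0],
  ],
)

```text
clock: 10.2
tool_pos: [498.0, 14.1, 92.8]
orientation: [0.005, 0.735, 0.678, 0.005]
wrist_force: [13.8, -2.1, -1.3]
opening: 14.4
```

Request:
step_arm(
  moves=[
    [[0,-1,0],0],
    [[0,0,0],0],
    [[0,0,0],0],
  ],
)

```text
clock: 10.5
tool_pos: [497.1, 14.1, 92.7]
orientation: [0.005, 0.735, 0.678, 0.005]
wrist_force: [13.6, -2.3, -1.7]
opening: 14.5
```

Request:
step_arm(
  moves=[
    [[0,-1,0],0],
    [[0,0,0],0],
    [[0,0,0],0],
  ],
)

```text
clock: 10.8
tool_pos: [496.2, 14.2, 92.7]
orientation: [0.005, 0.735, 0.678, 0.005]
wrist_force: [12.9, -2.8, -2.3]
opening: 14.6
```

Request:
step_arm(
  moves=[
    [[0,-1,0],0],
    [[0,0,0],0],
    [[0,0,0],0],
  ],
)

```text
clock: 11.1
tool_pos: [495.0, 14.3, 92.7]
orientation: [0.005, 0.735, 0.678, 0.005]
wrist_force: [13.0, -2.2, -1.7]
opening: 14.6
```

Request:
step_arm(
  moves=[
    [[0,-1,0],0],
    [[0,0,0],0],
    [[0,0,0],0],
  ],
)

```text
clock: 11.4
tool_pos: [494.0, 14.4, 92.7]
orientation: [0.005, 0.735, 0.678, 0.005]
wrist_force: [13.2, -2.3, -2.5]
opening: 14.3
```

Request:
step_arm(
  moves=[
    [[0,-1,0],0],
    [[0,0,0],0],
    [[0,0,0],0],
  ],
)

```text
clock: 11.7
tool_pos: [493.4, 14.4, 92.7]
orientation: [0.005, 0.735, 0.678, 0.005]
wrist_force: [14.8, -2.1, -3.3]
opening: 14.6
```

The bump rose around 29–31 mm and went, then the buffer began to stiffen the pull. I'll ease forward slowly and see whether the pull vanishes.

Request:
step_arm(
  moves=[
    [[0,1,0],0],
    [[0,1,0],0],
    [[0,1,0],0],
    [[0,0,0],0],
    [[0,0,0],0],
  ],
)

```text
clock: 12.2
tool_pos: [495.6, 14.3, 92.7]
orientation: [0.004, 0.735, 0.678, 0.004]
wrist_force: [13.0, -1.3, -0.5]
opening: 14.7
```

Request:
step_arm(
  moves=[
    [[0,1,0],0],
    [[0,1,0],0],
    [[0,0,0],0],
    [[0,0,0],0],
  ],
)

```text
clock: 12.6
tool_pos: [495.7, 14.2, 92.7]
orientation: [0.003, 0.735, 0.678, 0.003]
wrist_force: [7.0, -1.7, 2.3]
opening: 14.4
```

The tool stopped at 495.7 while the force fell to 7 N, so the sear has caught. I'll ease the rest off.

Request:
step_arm(
  moves=[
    [[0,1,0],0],
    [[0,1,0],0],
    [[0,0,0],0],
    [[0,0,0],0],
  ],
)

```text
clock: 13.0
tool_pos: [495.8, 14.2, 92.7]
orientation: [0.002, 0.735, 0.678, 0.002]
wrist_force: [2.6, -0.6, 7.0]
opening: 14.5
```

Request:
step_arm(
  moves=[
    [[0,1,0],0],
    [[0,0,0],0],
    [[0,0,0],0],
  ],
)

```text
clock: 13.3
tool_pos: [495.8, 14.2, 92.6]
orientation: [0.001, 0.735, 0.678, 0.001]
wrist_force: [-0.8, 0.7, 8.7]
opening: 14.7
```

Pull is gone. I'll open the fingers and lift straight up.

Request:
step_arm(
  moves=[
    [[0,0,0],0],
    [[0,0,0],0],
    [[0,0,0],0],
    [[0,0,0],0],
    [[0,0,0],0],
  ],
  fingers=50,
)

```text
clock: 13.8
tool_pos: [494.6, 14.2, 91.1]
orientation: [-0.0, 0.735, 0.678, -0.0]
wrist_force: [-0.4, 0.5, 0.6]
opening: 49.7
```

Request:
step_arm(
  moves=[
    [[0,0,-15],0],
    [[0,0,-25],0],
    [[0,0,-25],0],
    [[0,0,-25],0],
    [[0,0,0],0],
    [[0,0,0],0],
  ],
)

```text
clock: 14.4
tool_pos: [494.7, 14.2, 181.3]
orientation: [0.0, 0.735, 0.678, 0.0]
wrist_force: [-1.1, 0.5, -0.5]
opening: 50.2
```

Run:
```python
from h import *
s=wsnap('w5'); meas(s)
plan([558,66.2,150],-4.76,3)
```

```text
pos [494.7  14.2 181.3] f [-1.11  0.5  -0.5 ] t 14.4
housing ((495.76116943359375, 13.207902908325195), (56.5124626159668, 155.58912658691406), 85.0954360961914) 82.43281656894835
handle 469 [496.4  13.8 127.1] [488.6   5.6 124.2] [503.9  21.5 129. ]
pad 1126 [557.7  66.4  77.3] [544.4  52.7  75.5] [571.5  79.8  79.5]
pos [494.1  14.2 180.5] tooly -4.59 tilt [-0.002 -0.    -1.   ]
[[[19, 20, 10], np.float64(0.1)], [[19, 20, 10], np.float64(0.1)], [[19, 20, 10], np.float64(0.1)]]
```

View pics/w5.png

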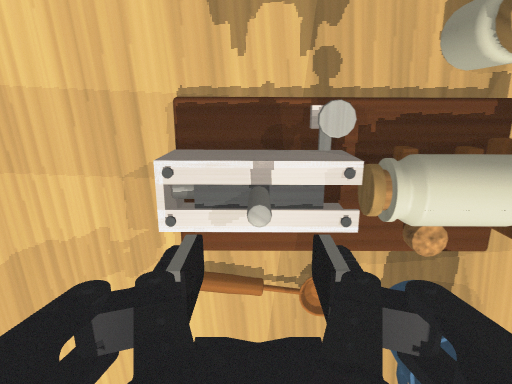

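The handle stands at x=496, 32 mm back, with nothing touching it (px (259,215)). Next I'll shut the fingers and go over the pad.

Request:
step_arm(
  moves=[
    [[19,20,0],0],
    [[19,20,5],0],
    [[19,20,20],0],
    [[0,0,0],0],
    [[0,0,0],0],
    [[0,0,0],0],
  ],
  fingers=0,
)

```text
clock: 15.05
tool_pos: [558.3, 65.7, 155.8]
orientation: [-0.0, 0.735, 0.678, -0.001]
wrist_force: [-0.3, -0.0, -0.5]
opening: -0.6
```

Run:
```python
from h import *
s=wsnap('w6'); print(arm.get_obs()['opening'])
plan([558,66.2,86],-4.76,3)
```

```text
pos [558.3  65.7 155.8] f [-0.32 -0.02 -0.45] t 15.05
0.4800216761753118
pos [558.5  65.7 156.3] tooly -4.62 tilt [-0.001 -0.    -1.   ]
[[[0, 0, 23], np.float64(0.0)], [[0, 0, 23], np.float64(0.0)], [[0, 0, 23], np.float64(0.0)]]
```

View pics/w6.png

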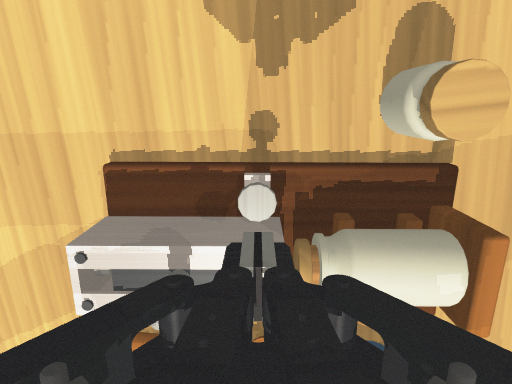

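Closed fingers are aligned with the pad at (258,203). I'll descend and press.

Request:
step_arm(
  moves=[
    [[0,0,25],0],
    [[0,0,25],0],
    [[0,0,18],0],
    [[0,0,0],0],
    [[0,0,0],0],
  ],
)

```text
clock: 15.6
tool_pos: [559.3, 65.8, 89.1]
orientation: [0.0, 0.735, 0.678, 0.0]
wrist_force: [-0.1, -0.1, 0.4]
opening: 0.2
```

Request:
step_arm(
  moves=[
    [[0,0,4],0],
    [[0,0,3],0],
    [[0,0,2],0],
    [[0,0,2],0],
    [[0,0,0],0],
    [[0,0,0],0],
  ],
)

```text
clock: 16.2
tool_pos: [559.4, 66.2, 77.7]
orientation: [0.0, 0.735, 0.678, 0.0]
wrist_force: [-1.0, -0.0, 3.4]
opening: -0.2
```

Request:
step_arm(
  moves=[
    [[0,0,2],0],
    [[0,0,2],0],
    [[0,0,0],0],
    [[0,0,0],0],
  ],
)

```text
clock: 16.6
tool_pos: [559.5, 66.3, 73.5]
orientation: [0.0, 0.735, 0.678, 0.0]
wrist_force: [-0.3, 0.3, 3.3]
opening: 0.1
```

Request:
step_arm(
  moves=[
    [[0,0,2],0],
    [[0,0,2],0],
    [[0,0,0],0],
    [[0,0,0],0],
    [[0,0,0],0],
  ],
)

```text
clock: 17.1
tool_pos: [559.4, 66.2, 69.4]
orientation: [0.0, 0.735, 0.678, 0.0]
wrist_force: [0.6, 1.1, 2.8]
opening: 0.2
```

Run:
```python
from h import *
s=wsnap('w7')
```

```text
pos [559.4  66.2  69.4] f [0.65 1.05 2.83] t 17.1
```

View pics/w7.png

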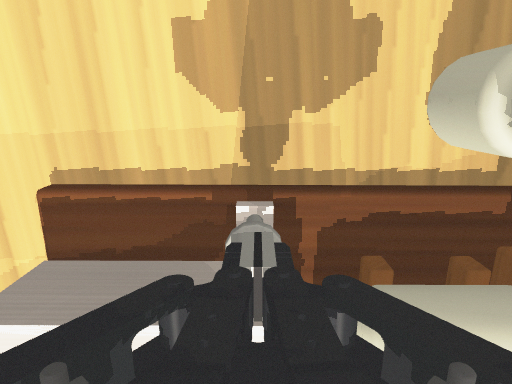

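Request:
step_arm(
  moves=[
    [[0,0,-5],0],
    [[0,0,-20],0],
    [[0,0,-35],0],
    [[0,0,-45],0],
    [[-15,-10,-20],0],
    [[-20,-15,0],0],
    [[-20,-15,0],0],
    [[0,-20,0],0],
    [[0,0,0],0],
    [[0,0,0],0],
  ],
)

```text
clock: 18.15
tool_pos: [494.9, 16.1, 194.3]
orientation: [0.0, 0.735, 0.678, -0.0]
wrist_force: [1.0, -0.2, -0.0]
opening: -0.2
```

Run:
```python
from h import *
s=wsnap('w8'); meas(s); spots('wrist',s)
def prof(s,n):
    P=cloud(s); o=np.array([573.2,6.7]); a=np.radians(-4.8); ex=np.array([np.cos(a),np.sin(a)]); ey=np.array([-ex[1],ex[0]])
    sx=(P[...,:2]-o)@ex; sy=(P[...,:2]-o)@ey
    m=(abs(sy)<4)
    b=[]
    for x in range(-6,44,1):
        k=m&(abs(sx-x)<.6); b.append(int(np.nanmedian(P[...,2][k])) if k.sum()>2 else -1)
    print(n,b)
for n in ['w1','w2','w5']: prof(dict(np.load(f'pics/{n}.npz')),n)
prof(s,'w8')
i=s['image']; cv2.imwrite('pics/c8.png',cv2.resize(cv2.cvtColor(i,cv2.COLOR_RGB2BGR),(768,576)))
for n in 'scene','top': q=arm.snapshot(n); save(q,n+'8')
```

```text
pos [494.9  16.1 194.3] f [ 0.99 -0.16 -0.04] t 18.15
housing ((495.9775085449219, 13.033428192138672), (56.61827087402344, 155.42779541015625), 85.31720733642578) 82.41000886181887
handle 423 [527.7  11.2 127. ] [520.3   3.  124. ] [535.7  18.5 129.2]
pad 1005 [557.8  66.3  77.3] [544.4  52.6  75.5] [571.5  79.8  80. ]
wrist handle 0.87 304.8 205.4 planez [529.3   9.7 108. ] depth [527.   15.4 126.4]
wrist pad 0.68 332.5 119.9 planez [557.   66.8  78. ] depth [557.2  66.7  77.5]
wrist pad 0.39 414.3 228.2 planez [623.1 -26.8  78. ] depth [641.2 -42.8  40. ]
wrist stopper_face 0.58 366.1 189.5 planez [589.3   4.2  58. ] depth [590.2   3.4  55.2]
w1 [77, 77, 77, 77, 77, 78, 77, 77, 77, 78, 77, 76, -1, -1, -1, -1, -1, 70, 78, 79, 78, 78, 78, 79, 78, 78, 78, -1, 74, 73, 74, 73, 74, 78, 83, 83, 83, 83, 83, 81, 81, 81, 81, 81, 81, 80, 82, 82, 83, 83]
w2 [237, 237, 237, 238, 238, 239, 239, 239, 240, 240, 255, 254, 240, 240, 240, 239, 238, 66, 78, 78, 79, 79, 78, 79, 79, 78, 78, -1, 74, 74, 73, 73, 74, 79, 83, 83, 83, 83, 83, 80, 81, 80, 81, 81, 81, 81, 81, 82, 82, 83]
w5 [-1, -1, -1, -1, -1, -1, -1, -1, -1, -1, -1, -1, -1, -1, -1, -1, 69, 63, 78, 78, 78, 79, 79, 78, 78, 79, 78, -1, 74, 74, 74, 74, 74, 79, 83, 83, 83, 83, 83, 81, 81, 80, 80, 81, 81, 81, 81, 82, 82, 83]
w8 [78, 77, 77, 77, 78, 78, 77, 77, 77, 77, 77, -1, -1, -1, -1, -1, -1, -1, -1, -1, -1, -1, 69, 61, 78, 78, 79, 78, 78, 78, 78, 78, 78, 81, 83, 84, 83, 83, 83, 81, 81, 81, 80, 81, 81, 81, 81, 82, 82, 83]
```

View pics/c8.png

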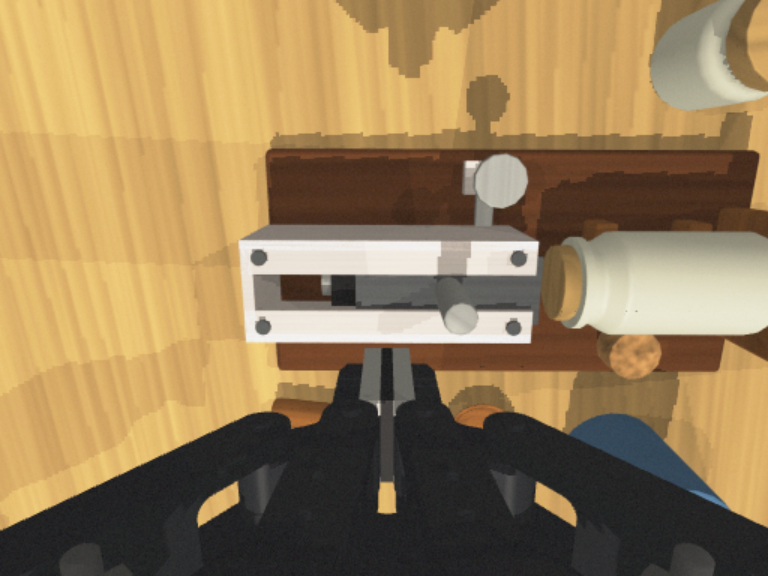

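View pics/scene8.png

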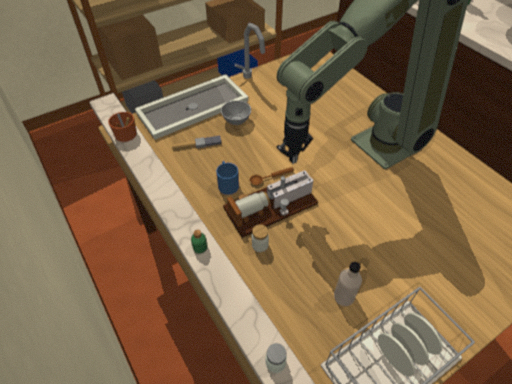

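The stopper head has moved from x≈12 to x≈18 mm and the gap at the rim is gone. The handle is back at rest, the pad is up and the bystanders haven't moved. Handing in.

Run:
```python
from rig import arm
arm.close_job()
```

```text
the job is handed in; nothing more can be done
```

The jar is sealed: the striker's own blow drove the stopper home, and I handed the job in at about 18 s of the 59 s allowed.

- **Cocking:** I drew the handle back about 35 mm. I felt the sear's bump at about 29 to 31 mm. I stopped at the first rise from the buffer, about 1 N above the spring's pull where 7.5 N counts as forcing. When I eased forward, the tool stayed put and the pull fell from 15 N to about 0. After I let go, the handle stood cocked by itself 32 mm back.
- **Firing:** I pressed the trip pad about 8.6 mm with closed fingers. The highest force I read there was about 3.4 N, below the 4 to 8 N given for the release. I only read the force at the end of each move, so the peak may have been missed, and I did not see the moment of firing itself.
- **Last checks:** Depth readings from the wrist camera show the stopper's face moved 6 mm, with no gap left at the rim. The handle was back at rest, the pad was up and the gripper was clear. The bystanders looked unmoved in the last pictures, by eye only.
- **Odd readings:** Early in the draw, at about 16 mm, the pull read 3 to 4 N above the spring's value. It settled again by about 23 mm, so I took it as friction. The pads also pushed up to about 9 N vertically on the post while gripping, and that was gone after release.

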